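# Push the drone battery home and lock it with the quarter-turn fastener

### The job

The blue battery pack stands proud in the drone hub on the bench: press it down gently until it is fully home, then turn the red wing fastener beside it about a quarter turn clockwise (seen from above), leaning lightly on it, until you feel it drop into its locked detent with its steel tongue over the pack. Do not crush the connector or force the fastener, let go of everything at the end, and leave the other things on the bench where they are.

Things in the scene. Friction and masses are not known exactly. Their poses are not given: they have to be found in the camera images.
- bay: drone hub fixed to the bench on lime-green feet: dark decks around a grey battery well, two arm tubes with motors towards its +x side. Origin on the bench under the well's centre, z up. Well 83 (x) x 49 (y) mm inside, rim 100 mm above the bench. A round aluminium lock tower, 47 mm across, top 98 mm high, stands at bay x = 0, y = +50 mm, with a green mark towards the well (locked side).
- pack: blue battery pack, black band, yellow patch on top, 80 (x) x 46 (y) x 70 (z) mm, about 0.4 kg, upright in the well with 1.5 mm play all round, axes parallel to the bay's. Origin at the centre of its underside: 47 mm above the bench when proud (at the start), 37 mm when fully home on its hard stop.
- pack_top (a point): centre of the pack's flat top: 117 mm above the bench when proud, 107 mm when home. Press here.
- connector: yellow connector plate under the pack, hidden by it; origin at the centre of its top, on which the pack stands. It sinks with the pack over the last 10 mm against 9 N of friction (the pack's own weight supplies about 4 N of this), then meets a hard stop; it does not spring back. It breaks at 60 N.
- wing_grip (a point): point on the fastener's vertical axis inside the red wing, at the height to grip: 138 mm above the bench when unlocked. The wing is an upright flat bar 40 mm long (this frame's x) and 10 mm thick (y); its top is 10 mm above this point. It stands on a black disc, 34 mm across, whose top is 14 mm below this point. Leaning on the disc or the gripped wing pushes the fastener down.
- tongue_tip (a point): end of the steel tongue under the disc, on its underside, 40 mm from the fastener's axis on the side of the wing's white dash (+x of the wing's frame). The tongue is 12 mm wide, 5 mm thick; underside 113 mm above the bench when unlocked, so a pack that is not home blocks it.
- stud: the fastener's shaft, carrying disc, wing and tongue; slides vertically, does not turn. Origin on the axis, 98 mm above the bench when unlocked, 5 to 7.5 mm lower when locked. A seal holds it at any height with 5 N of friction, so it drops only if pushed down harder: 8 to 20 N is right. Pushed before the detent it gives 1 mm per 8 N (a spring), at most 2.5 mm. Over 40 N on its hidden pin break it.
- wing (a joint): angle of the wing, rad, growing clockwise seen from above; near 0 at the start (tongue along the bay's +x); 0.06 N m of friction; stays where left. The locked detent lies at 1.22 to 1.92, different each time and invisible: feel for it. Pushed down, it drops over a span of about 10 degrees and then stands between solid walls (pin 17 mm off the axis). Not pushed down, it passes over. End stop 2.4.
- spare_pack: spare battery pack, orange with a black band, 80 x 46 x 70 mm, not to be used; origin under its centre
- carton: small white carton, 100 x 80 x 45 mm; origin under its centre
- driver: screwdriver lying on the bench, about 200 mm long along its own x
- spanner: wrench lying on the bench, about 180 mm long along its own x
- tape: grey ring of tape, 90 mm across, 22 mm high; origin under its centre
- grease_jar: white jar with green cap, 56 mm across, 60 mm high; origin under its centre
There are look-alikes about, which are no part of the job. What is meant by the pack is not pink, and is the larger of those in its own colour.

How it is judged:
By the outcome, as a careful person would: the job done as asked, in the order asked, and still so for the second after the job is handed in, with the robot touching nothing.
It also fails if it takes over 64 s, if anything falls off the work surface, if the arm or the gripper's body presses on something with over 40 N, if the wrist force passes 120 N, or if a joint passes its speed limit or range.

### The arm

A 6-joint arm with a two-finger parallel gripper is mounted at the origin on the work surface. World frame = base frame: x ahead of the robot, y to its left, z up, the work surface at z = 0. Lengths are in m, angles in degrees, forces in N, time in s.
With the tool pointing down it reaches from about 0.4 to 0.825 m from the base axis. Payload 7 kg.
Tool frame: the origin (TCP) lies at the very end of the fingers, on their centre line; the grasp point (between the pads) lies 19 mm behind it (ctrl.pinch_z is the distance from the TCP to the grasp point, in m); z points along the fingers, x is the direction in which the jaws open and shut, and the axes are right-handed (so a half turn about z gives the same grasp; the last joint's range is limited). The gripper opens to 88 mm and grips with 3 to 60 N. Pads are 19 mm wide; open, the fingers measure 130 mm over their backs; the gripper's body (78 mm by 193 mm) begins 47 mm behind the grasp point.
Start: joints at [-54.654, 20.546, 0.682, 0, -70.136, -16.507], TCP at [0.218, -0.639, 0.227] pointing down, gripper open.
Joint ranges: [-176.03, 176.03], [-82.01, 121.73], [-58.28, 71.71], [-173.87, 95.51], [-174.79, -0.11], [-173.66, 173.66]. Speed limits (degrees/s): [136.94, 136.94, 172.46, 180, 180, 180].

### API

Orientations are given as [roll, pitch, yaw] about the fixed x, y, z axes, in that order (R = Rz(yaw) Ry(pitch) Rx(roll)).
In Python, from plant import ctrl gives the robot as it stands.
- The arm moves only by the tool carry_out, never from a script. Its argument "increments" is a list of rows, each a list of 7 numbers: the turn, a rotation vector about the world's x, y, z in degrees, then the shift along the world's x, y, z in mm, then the closure, from 0 (fully open) to 1 (shut). In form: [[ax, ay, az, dx, dy, dz, grip], ...]. A call has 1 to 20 rows; each row is the pose to reach, as a shift and turn from the pose commanded when the call began; what a row does not reach only later rows make up. A row lasts 1/8 s, in which the tool goes at most 62.5 mm and 10.7 degrees, less where a joint would pass 70% of its speed; a pose out of reach is approached as far as the arm can. A call with a gripper value outside its range is refused whole. The fingers move at their own pace and stop on an object; the grip force is fixed at half the most. Time passes only in rows, so rows that repeat a pose let the fingers close. It gives the time, the measured TCP pose, the force and the opening at its end, in the units of the state.
- ctrl.get_obs(): the state, without advancing time (a new reading comes with each control period).
- ctrl.snapshot(name): name is "side" or "top" or "wrist"; returns a dict with "pixels" (384x512x3 uint8, blue, green, red), "intrinsics" (3x3 intrinsics, pixels), "rvec" (rotation vector, rad) and "tvec" (3), from world to camera coordinates, as OpenCV has them; the wrist camera has in their place "hand_eye" (4x4, takes a point from camera to tool coordinates, whose origin is the TCP and whose axes are the tool frame's). Camera axes: x right, y down, z forward; pixel columns grow to the right and rows downward; lengths in m; the calibration is good to about 2 mm. A picture is of the moment at which its call begins: read the wrist's pose just before it. There is no depth.
- ctrl.close_job(): hands the job in, once; it reports no verdict.
Trained networks look in a picture, given as the dict that the camera call returned (one of the last four; its "shot" number tells which), for a name from the list of things; names that differ only in an ending like _2 or _b are one class to them, and where a whole thing is asked for, a point or a joint stands for the part that bears it (a point fixed in the world has none). Each returns a list of dicts, best first, with "confidence" (0 to 1); they miss things now and then, are a little off and sometimes report something else, mostly with a low value. They report only what shows in the picture. A call takes as long as a camera call. They do not tell look-alikes from the thing itself.
- ctrl.search_frame(picture, label): "centre" ([x, y, z] in m, in world coordinates, good to about 4 mm: the middle of the surface that is visible of it).
- ctrl.outline_of(picture, label): "pixels" (384x512 bool, what is visible of it).
The state is a dict: "clock": time; "joint_pos": joint angles; "qvel": joint speeds; "tau": joint torques, N m; "tool_pos": TCP position; "orientation": TCP orientation; "force": force on the tool from outside, world axes, zero at the start; "moment": the same for the moment, N m; "opening": finger opening in m.
Only numpy, scipy, OpenCV 4.12 (cv2) and the standard library are available. Lean on these libraries where they do the work, as an engineer would, in place of code of your own. Each camera call takes 0.05 s, during which the arm holds its last target. There are 200 camera calls.

## Working session

There is one attempt and no reset: what is moved stays moved. The work goes in short steps, Python scripts to look and compute and a tool call to move; the robot and the scene stay as the last step left them, time stands still between calls to the robot, and variables do not carry over. Pictures are saved under pics/ and viewed, about 8 in all and at most 12, crops included, and the job is handed in when it is done.

Besides the shell and the picture viewer there is one more tool, called after "Request:" as name(argument=value, ...), one argument or row to a line, values as JSON. carry_out: Moves the arm, as the interface text tells. Its arguments: {"type":"object","properties":{"increments":{"type":"array"}},"required":["increments"]}

```bash
mkdir -p pics; ls; python3 - <<'E'
from plant import ctrl
import cv2,numpy as np
o=ctrl.get_obs();print({k:np.round(v,3) for k,v in o.items()}, ctrl.pinch_z)
for n in ["top","side"]:
    p=ctrl.snapshot(n);cv2.imwrite(f"pics/{n}1.png",p["pixels"])
    for l in ["bay","pack","pack_top","wing","wing_grip","tongue_tip","stud"]:
        print(n,l,[(np.round(d["centre"],4).tolist(),round(d["confidence"],2)) for d in ctrl.search_frame(p,l)])
E
```

```text
pics
{'clock': np.float64(0.0), 'joint_pos': array([-5.4652e+01,  2.0590e+01,  6.3400e-01, -2.0000e-02, -7.0135e+01,
       -1.6508e+01]), 'qvel': array([-0.024,  0.018,  0.042,  0.063, -0.062,  0.052]), 'tau': array([ 1.0000e-03, -5.8272e+01,  2.9306e+01,  6.9970e+00,  7.0000e-03,
       -0.0000e+00]), 'tool_pos': array([ 0.218, -0.638,  0.226]), 'orientation': array([-1.79993e+02, -9.30000e-02,  1.08833e+02]), 'force': array([-0.293, -0.493,  0.12 ]), 'moment': array([ 0.009, -0.003, -0.008]), 'opening': np.float64(0.088)} 0.0188
top bay [([0.5371, 0.0089, 0.0749], 0.95)]
top pack [([0.512, 0.0195, 0.1211], 0.97), ([0.5066, 0.1772, 0.0713], 0.87), ([0.499, -0.1217, 0.0447], 0.68)]
top pack_top [([0.509, 0.1738, 0.069], 0.93), ([0.5082, 0.0187, 0.1168], 0.89), ([0.5027, -0.1243, 0.0482], 0.68)]
top wing [([0.5217, 0.0642, 0.1266], 0.48)]
top wing_grip [([0.5214, 0.0627, 0.1241], 0.48), ([0.4524, 0.3983, 0.0239], 0.35)]
top tongue_tip [([0.5248, 0.0641, 0.1231], 0.56)]
top stud [([0.5235, 0.0654, 0.1272], 0.44)]
side bay [([0.5228, 0.0693, 0.0721], 0.74)]
side pack [([0.5039, 0.2094, 0.0714], 0.95), ([0.5188, 0.071, 0.1307], 0.65), ([0.4924, -0.1174, 0.0463], 0.63), ([0.504, 0.0242, 0.1193], 0.54)]
side pack_top [([0.5056, 0.019, 0.1179], 0.55), ([0.4922, -0.12, 0.0447], 0.54)]
side wing [([0.5216, 0.0708, 0.1329], 0.53)]
side wing_grip [([0.5224, 0.0687, 0.1269], 0.5)]
side tongue_tip [([0.5241, 0.0707, 0.1299], 0.51), ([0.5198, 0.0726, 0.1308], 0.48)]
side stud [([0.5196, 0.068, 0.1283], 0.67), ([0.5183, 0.0722, 0.1346], 0.56)]
```

View pics/top1.png

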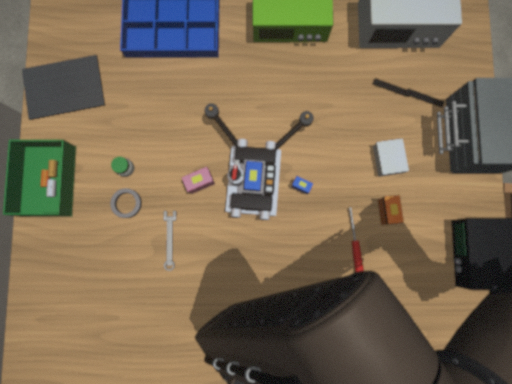

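View pics/side1.png

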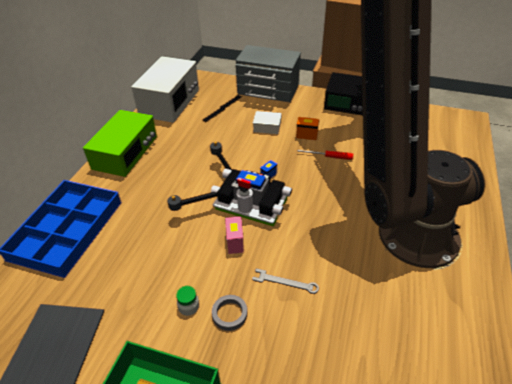

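Top view shows up = world +x. The blue pack sits in the hub at pixel (253,177) with the fastener at (235,173). A small blue look-alike lies at (302,185) and a pink one at (197,180). I'll move above the hub for a close look.

Request:
carry_out(
  increments=[
    [0,0,20,20,50,60,0],
    [0,0,147,282,669,130,0],
    [0,0,147,282,669,130,0],
    [0,0,147,282,669,130,0],
    [0,0,147,282,669,130,0],
    [0,0,147,282,669,130,0],
    [0,0,147,282,669,130,0],
    [0,0,147,282,669,130,0],
    [0,0,147,282,669,130,0],
    [0,0,147,282,669,130,0],
    [0,0,147,282,669,130,0],
    [0,0,147,282,669,130,0],
    [0,0,147,282,669,130,0],
    [0,0,147,282,669,130,0],
    [0,0,147,282,669,130,0],
    [0,0,147,282,669,130,0],
    [0,0,147,282,669,130,0],
    [0,0,147,282,669,130,0],
    [0,0,147,282,669,130,0],
    [0,0,147,282,669,130,0],
  ],
)

```text
clock: 3.3
tool_pos: [0.4999, 0.0301, 0.3565]
orientation: [180.0, -0.0, -104.2]
force: [-0.3, 0.4, -0.9]
opening: 0.088
```

```bash
cat > h.py <<'E'
from plant import ctrl
import cv2,numpy as np
from scipy.spatial.transform import Rotation as R
def pose():
    o=ctrl.get_obs();T=np.eye(4);T[:3,:3]=R.from_euler('xyz',o["orientation"],degrees=True).as_matrix();T[:3,3]=o["tool_pos"];return o,T
def look():
    o,T=pose();p=ctrl.snapshot("wrist");return o,T@p["hand_eye"],p
def back(uv,C,p,z):
    K=p["intrinsics"];d=C[:3,:3]@np.linalg.solve(K,np.array([uv[0],uv[1],1.]));return C[:3,3]+d*(z-C[2,3])/d[2]
E
python3 - <<'E'
from h import *
o,C,p=look();print({k:np.round(v,2) for k,v in o.items()})
cv2.imwrite("pics/w1.png",p["pixels"]);print(np.round(p["hand_eye"],3))
for l in ["pack","pack_top","wing","wing_grip","tongue_tip","stud"]:
    print(l,[(np.round(d["centre"],4).tolist(),round(d["confidence"],2)) for d in ctrl.search_frame(p,l)])
m=[d for d in ctrl.outline_of(p,"pack")]
for d in m[:3]:
    q=d["pixels"].astype(np.uint8);c=max(cv2.findContours(q,0,2)[0],key=cv2.contourArea);r=cv2.minAreaRect(c);b=cv2.boxPoints(r)
    print(d["confidence"],r,[np.round(back(u,C,p,.117)[:2],4).tolist() for u in b])
E
```

```text
{'clock': np.float64(3.3), 'joint_pos': array([ 25.97,   0.36,  -7.8 ,  -0.  , -81.84,  49.86]), 'qvel': array([-0.01,  0.07, -0.02,  0.04,  0.06,  0.08]), 'tau': array([-2.000e-02, -3.149e+01,  3.094e+01,  7.310e+00,  8.000e-02,
       -1.000e-02]), 'tool_pos': array([0.5 , 0.03, 0.36]), 'orientation': array([ 180.  ,   -0.  , -104.18]), 'force': array([-0.35,  0.4 , -0.89]), 'moment': array([-0.12,  0.14, -0.03]), 'opening': np.float64(0.09)}
[[ 1.    -0.     0.     0.002]
 [ 0.     0.96   0.279 -0.076]
 [-0.    -0.279  0.96  -0.157]
 [ 0.     0.     0.     1.   ]]
pack [([0.5192, 0.0132, 0.1169], 0.76), ([0.5028, -0.1261, 0.0455], 0.7), ([0.3246, -0.2804, 0.019], 0.33)]
pack_top [([0.5176, 0.1699, 0.0721], 0.65), ([0.5014, -0.1205, 0.0487], 0.63), ([0.5201, 0.0127, 0.1164], 0.56)]
wing [([0.5259, 0.0672, 0.1244], 0.76), ([0.5749, 0.0133, 0.0779], 0.47)]
wing_grip [([0.5235, 0.0594, 0.1272], 0.96), ([0.524, 0.0654, 0.1241], 0.37)]
tongue_tip [([0.5254, 0.0662, 0.1229], 0.87), ([0.5182, 0.0148, 0.1129], 0.49)]
stud [([0.5254, 0.0603, 0.1247], 0.8)]
0.83 ((264.4454650878906, 146.67950439453125), (58.28929901123047, 33.371097564697266), 80.34010314941406) [[0.5601, 0.0344], [0.5562, -0.0111], [0.4746, -0.0064], [0.4782, 0.0417]]
0.65 ((348.55291748046875, 128.0117645263672), (40.13213348388672, 20.825321197509766), 12.52880859375) [[0.5145, -0.0736], [0.5399, -0.0845], [0.5153, -0.1346], [0.4892, -0.1247]]
0.64 ((170.5137939453125, 165.83450317382812), (30.476730346679688, 56.6667594909668), 49.76364517211914) [[0.5267, 0.1989], [0.561, 0.1217], [0.523, 0.105], [0.4864, 0.1833]]
```

```bash
python3 -c "
import cv2;i=cv2.imread('pics/w1.png')[70:270,130:390];cv2.imwrite('pics/w1c.png',cv2.resize(i,None,fx=3,fy=3,interpolation=2))"
```

```text
(no output)
```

View pics/w1c.png

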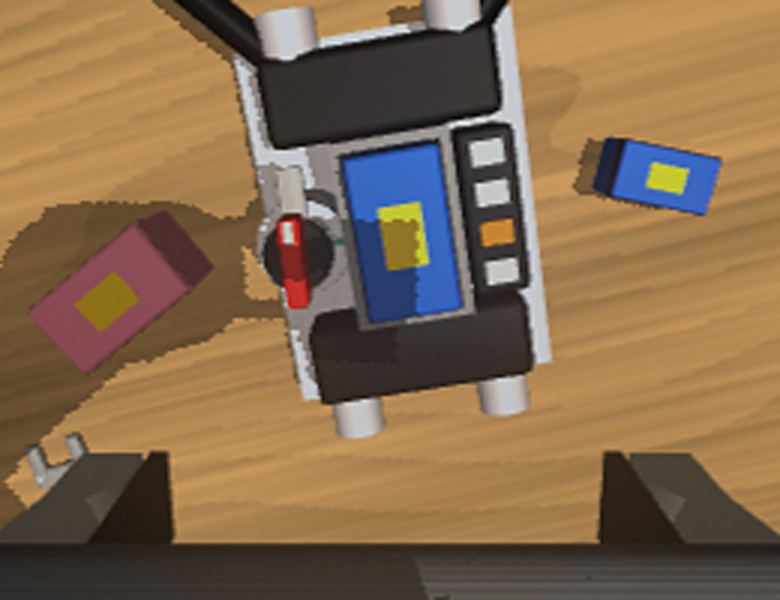

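The crop shows the pack's top face with corners (340,156), (440,140), (463,310), (370,322). The wing runs from its dash end at (289,218) to (298,305), and the tongue points up (+x).

```bash
python3 - <<'E'
from h import *
p=ctrl.snapshot("wrist");o,T=pose();C=T@p["hand_eye"]
f=lambda u,z:back(((u[0]-1)/3+130,(u[1]-1)/3+70),C,p,z)[:2]
P=np.array([f(u,.117) for u in [(341,156),(440,140),(464,310),(370,324)]]);print(P.round(4),P.mean(0))
for a,b in [(0,1),(1,2),(2,3),(3,0)]:
    d=P[b]-P[a];print(np.linalg.norm(d),np.degrees(np.arctan2(d[1],d[0])))
W=np.array([f(u,.148) for u in [(289,216),(298,306)]]);d=W[0]-W[1];print(W,W.mean(0),np.linalg.norm(d),np.degrees(np.arctan2(d[1],d[0])))
t=f((289,170),.118);print("tongue",t)
E
```

```text
[[ 0.5588  0.0345]
 [ 0.5547 -0.0111]
 [ 0.4746 -0.0042]
 [ 0.4789  0.0414]] [0.51675612 0.01513524]
0.04572593983976978 -95.24784471777056
0.08037188144342466 175.1214192595934
0.045819539856587516 84.53693531427089
0.08019922542595594 -4.94442552933028
[[0.54113487 0.06074879]
 [0.50205386 0.06780827]] [0.52159437 0.06427853] 0.039713495441304564 -10.239322964084284
tongue [0.55867639 0.05913877]
```

Bay yaw is about −5°, the pack centre is (0.517, 0.015), and the fastener axis is (0.5214, 0.0646) with wing yaw about −9°. Next I close the fingers and descend over the pack.

Request:
carry_out(
  increments=[
    [0,0,9,17,-15,-50,1],
    [0,0,9,17,-15,-100,1],
    [0,0,9,17,-15,-150,1],
    [0,0,9,17,-15,-200,1],
    [0,0,9,17,-15,-225,1],
    [0,0,9,17,-15,-229,1],
    [0,0,9,17,-15,-232,1],
    [0,0,9,17,-15,-232,1],
    [0,0,9,17,-15,-232,1],
  ],
)

```text
clock: 4.88
tool_pos: [0.5175, 0.0154, 0.1256]
orientation: [-179.9, 0.0, -95.2]
force: [0.9, 0.5, 0.3]
opening: 0.0038
```

Request:
carry_out(
  increments=[
    [0,0,0,0,0,-2,1],
    [0,0,0,0,0,-4,1],
    [0,0,0,0,0,-6,1],
    [0,0,0,0,0,-8,1],
    [0,0,0,0,0,-9,1],
    [0,0,0,0,0,-10,1],
    [0,0,0,0,0,-11,1],
    [0,0,0,0,0,-12,1],
    [0,0,0,0,0,-12,1],
  ],
)

```text
clock: 6.0
tool_pos: [0.5169, 0.0152, 0.1125]
orientation: [180.0, -0.0, -95.2]
force: [-0.7, -0.3, 3.3]
opening: 0.0005
```

Request:
carry_out(
  increments=[
    [0,0,0,0,0,-1,1],
    [0,0,0,0,0,-2,1],
    [0,0,0,0,0,-3,1],
    [0,0,0,0,0,-4,1],
    [0,0,0,0,0,-4,1],
  ],
)

```text
clock: 6.62
tool_pos: [0.5169, 0.0152, 0.1084]
orientation: [180.0, 0.0, -95.2]
force: [-0.6, -0.6, 3.0]
opening: 0.0005
```

Request:
carry_out(
  increments=[
    [0,0,0,0,0,-0.5,1],
    [0,0,0,0,0,-1,1],
    [0,0,0,0,0,-1,1],
  ],
)

```text
clock: 7.0
tool_pos: [0.5169, 0.0152, 0.1075]
orientation: [180.0, 0.0, -95.2]
force: [0.6, 0.5, 3.0]
opening: 0.0004
```

Request:
carry_out(
  increments=[
    [0,0,0,0,0,-0.5,1],
    [0,0,0,0,0,-0.5,1],
  ],
)

```text
clock: 7.25
tool_pos: [0.517, 0.0152, 0.1073]
orientation: [-180.0, 0.0, -95.2]
force: [-1.7, -0.4, 6.9]
opening: 0.0001
```

Request:
carry_out(
  increments=[
    [0,0,0,0,0,-0.5,1],
    [0,0,0,0,0,-0.5,1],
  ],
)

```text
clock: 7.5
tool_pos: [0.5172, 0.0151, 0.1072]
orientation: [-180.0, -0.0, -95.1]
force: [-2.0, 0.1, 10.1]
opening: 0.0007
```

Request:
carry_out(
  increments=[
    [0,0,0,0,0,-0.5,1],
    [0,0,0,0,0,-0.5,1],
  ],
)

```text
clock: 7.75
tool_pos: [0.5173, 0.0152, 0.1072]
orientation: [-179.9, -0.0, -95.1]
force: [-4.3, 0.2, 13.6]
opening: 0.0005
```

The pack is on its hard stop: z stays at 0.1072 while the force rises to about 14 N. I'll lift off and go above the wing.

Request:
carry_out(
  increments=[
    [0,0,0,0,0,10,1],
    [0,0,0,0,0,40,1],
    [0,0,0,0,0,90,0.4],
    [0,0,-4,4.5,49.5,114,0.4],
    [0,0,-4,4.5,49.5,114,0.4],
    [0,0,-4,4.5,49.5,114,0.4],
    [0,0,-4,4.5,49.5,114,0.4],
    [0,0,-4,4.5,49.5,114,0.4],
  ],
)

```text
clock: 8.75
tool_pos: [0.5211, 0.064, 0.2194]
orientation: [179.9, -0.0, -99.2]
force: [-0.5, -0.6, 0.1]
opening: 0.0511
```

```bash
python3 - <<'E'
from h import *
o,C,p=look();print(o["tool_pos"],o["orientation"],o["force"],o["opening"])
im=p["pixels"];np.save("c.npy",C)
K=p["intrinsics"]
def proj(X):
    q=K@(np.linalg.inv(C)@np.r_[X,1])[:3];return q[:2]/q[2]
for n,c in [("red",((im[...,2]>110)&(im[...,1]<60)&(im[...,0]<60)))]:
    m=c.astype(np.uint8);cc=max(cv2.findContours(m,0,2)[0],key=cv2.contourArea);print(n,cv2.minAreaRect(cc))
print("expected wing",proj([.5214,.0646,.148]))
b=cv2.resize(im,(768,576),interpolation=2);cv2.imwrite("pics/w2.png",b)
E
```

```text
[0.52108899 0.06399259 0.21941535] [ 1.79938248e+02 -4.26105849e-02 -9.92009256e+01] [-0.5456413  -0.55934478  0.05269942] 0.05112923878364841
red ((254.4188995361328, 198.48648071289062), (43.17108917236328, 10.478419303894043), 88.15238952636719)
expected wing [255.24848743 198.51216368]
```

View pics/w2.png

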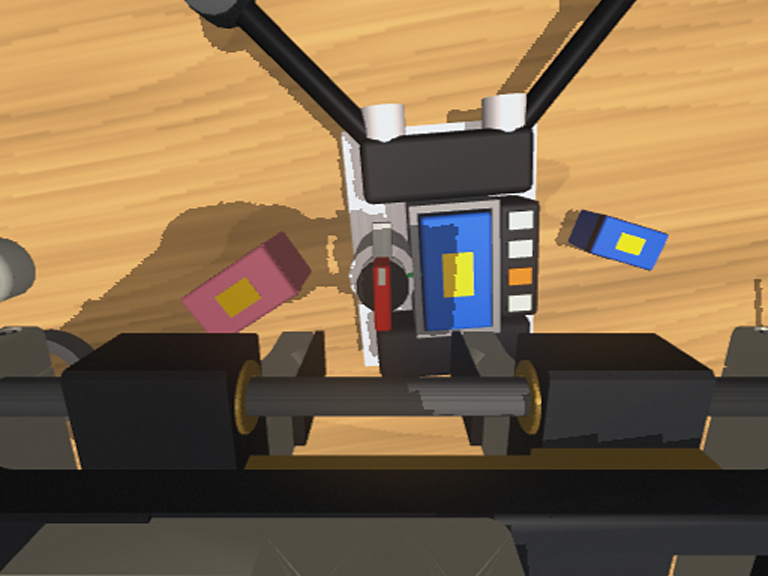

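The wing's red bar is centred at (254,198) in image pixels against the expected (255,198.5), and it is parallel to the jaws within about 2°. I'll descend and grip just above the disc.

Request:
carry_out(
  increments=[
    [0,0,0,0,0,-40,0.5],
    [0,0,0,0,0,-70,0.5],
    [0,0,0,0,0,-85,0.5],
    [0,0,0,0,0,-91,0.5],
    [0,0,0,0,0,-92.5,0.5],
    [0,0,0,0,0,-92.5,0.7],
    [0,0,0,0,0,-92.5,1],
    [0,0,0,0,0,-92.5,1],
    [0,0,0,0,0,-92.5,1],
    [0,0,0,0,0,-92.5,1],
  ],
)

```text
clock: 10.05
tool_pos: [0.5222, 0.0665, 0.128]
orientation: [-179.9, 0.2, -99.2]
force: [-2.0, 8.2, 1.7]
opening: 0.0101
```

Request:
carry_out(
  increments=[
    [0,0,0,0.4,2.5,0,1],
    [0,0,0,0.4,2.5,0,1],
  ],
)

```text
clock: 10.3
tool_pos: [0.5221, 0.067, 0.128]
orientation: [-180.0, -0.0, -99.1]
force: [-1.4, -0.4, 4.4]
opening: 0.0099
```

```bash
python3 - <<'E'
from h import *
o=ctrl.get_obs();print({k:np.round(o[k],4) for k in ["tool_pos","orientation","force","moment","joint_pos"]})
E
```

```text
{'tool_pos': array([0.5221, 0.067 , 0.128 ]), 'orientation': array([-1.799692e+02, -2.280000e-02, -9.913830e+01]), 'force': array([-1.3541, -0.4122,  4.3528]), 'moment': array([-0.6145,  0.1663,  0.0104]), 'joint_pos': array([ 2.87112e+01,  1.16984e+01, -2.57717e+01,  4.64000e-02,
       -5.25196e+01,  5.21222e+01])}
```

Request:
carry_out(
  increments=[
    [0,0,-5,0,0,0,1],
    [0,0,-10,0,0,0,1],
    [0,0,-15,0,0,0,1],
    [0,0,-20,0,0,0,1],
    [0,0,-25,0,0,0,1],
    [0,0,-30,0,0,0,1],
    [0,0,-30,0,0,0,1],
  ],
)

```text
clock: 11.18
tool_pos: [0.5217, 0.0664, 0.1278]
orientation: [-180.0, -0.1, -129.1]
force: [-0.2, -5.2, 4.1]
opening: 0.0102
```

Request:
carry_out(
  increments=[
    [0,0,-6,0,0,0,1],
    [0,0,-12,0,0,0,1],
    [0,0,-18,0,0,0,1],
    [0,0,-24,0,0,0,1],
    [0,0,-24,0,0,0,1],
  ],
)

```text
clock: 11.8
tool_pos: [0.5211, 0.0661, 0.1275]
orientation: [-180.0, -0.1, -153.1]
force: [-1.6, -5.6, 5.1]
opening: 0.0097
```

Request:
carry_out(
  increments=[
    [0,0,0,-0.5,-1.2,-1,1],
    [0,0,0,-0.5,-1.2,-1.5,1],
    [0,0,0,-0.5,-1.2,-1.5,1],
  ],
)

```text
clock: 12.18
tool_pos: [0.5212, 0.0659, 0.1267]
orientation: [180.0, 0.0, -153.0]
force: [-3.5, -1.6, 9.8]
opening: 0.0096
```

Request:
carry_out(
  increments=[
    [0,0,-2,0,0,-0.7,1],
    [0,0,-4,0,0,-0.7,1],
    [0,0,-6,0,0,-0.7,1],
    [0,0,-6,0,0,-0.7,1],
  ],
)

```text
clock: 12.68
tool_pos: [0.5211, 0.0659, 0.1262]
orientation: [-180.0, -0.0, -159.0]
force: [-4.7, -0.7, 11.8]
opening: 0.0096
```

Request:
carry_out(
  increments=[
    [0,0,-2,0,0,0,1],
    [0,0,-4,0,0,0,1],
    [0,0,-6,0,0,0,1],
    [0,0,-6,0,0,0,1],
  ],
)

```text
clock: 13.18
tool_pos: [0.5209, 0.0658, 0.1262]
orientation: [-180.0, -0.0, -165.0]
force: [-5.3, -0.3, 12.6]
opening: 0.0099
```

Request:
carry_out(
  increments=[
    [0,0,-2,-0.8,0,0,1],
    [0,0,-4,-0.8,0,0,1],
    [0,0,-4,-0.8,0,0,1],
  ],
)

```text
clock: 13.55
tool_pos: [0.5207, 0.0658, 0.1262]
orientation: [-180.0, 0.0, -169.0]
force: [-2.9, -1.8, 10.1]
opening: 0.0098
```

Request:
carry_out(
  increments=[
    [0,0,-2,0,0,0,1],
    [0,0,-4,0,0,0,1],
    [0,0,-4,0,0,0,1],
  ],
)

```text
clock: 13.92
tool_pos: [0.5206, 0.0658, 0.1262]
orientation: [-180.0, 0.0, -173.0]
force: [-3.3, -1.7, 10.3]
opening: 0.0099
```

Request:
carry_out(
  increments=[
    [0,0,-2,0,0,0,1],
    [0,0,-4,0,0,0,1],
    [0,0,-4,0,0,0,1],
  ],
)

```text
clock: 14.3
tool_pos: [0.5205, 0.0658, 0.1262]
orientation: [-180.0, 0.0, -177.0]
force: [-4.1, -1.4, 11.2]
opening: 0.0098
```

Request:
carry_out(
  increments=[
    [0,0,-2,0,0,0,1],
    [0,0,-4,0,0,0,1],
    [0,0,-4,0,0,0,1],
  ],
)

```text
clock: 14.68
tool_pos: [0.5203, 0.0658, 0.1255]
orientation: [-180.0, -0.0, 178.9]
force: [-0.5, -2.0, 3.7]
opening: 0.0097
```

Request:
carry_out(
  increments=[
    [0,0,-2,0,0,0,1],
    [0,0,-4,0,0,0,1],
    [0,0,-4,0,0,0,1],
  ],
)

```text
clock: 15.05
tool_pos: [0.5203, 0.0658, 0.1252]
orientation: [-180.0, -0.0, 174.8]
force: [-1.5, -2.5, 4.3]
opening: 0.01
```

Force fell and z dropped, so the detent has started. I'll press down here.

Request:
carry_out(
  increments=[
    [0,0,0,0,0,-1,1],
    [0,0,0,0,0,-2,1],
    [0,0,0,0,0,-2,1],
  ],
)

```text
clock: 15.42
tool_pos: [0.5203, 0.0658, 0.1231]
orientation: [-180.0, -0.0, 174.8]
force: [-2.8, -3.0, 2.7]
opening: 0.0099
```

Request:
carry_out(
  increments=[
    [0,0,0,0,0,-1,1],
    [0,0,0,0,0,-2,1],
    [0,0,0,0,0,-2,1],
  ],
)

```text
clock: 15.8
tool_pos: [0.5204, 0.0659, 0.1217]
orientation: [-180.0, -0.0, 174.9]
force: [-5.1, -2.8, 9.3]
opening: 0.0094
```

Request:
carry_out(
  increments=[
    [0,0,0,0,0,-0.7,1],
    [0,0,0,0,0,-0.7,1],
  ],
)

```text
clock: 16.05
tool_pos: [0.5205, 0.066, 0.1216]
orientation: [-180.0, 0.0, 174.9]
force: [-6.9, -2.8, 14.0]
opening: 0.0097
```

```bash
python3 -c "
from plant import ctrl
o=ctrl.get_obs();print(o['moment'],o['force'])"
```

```text
[-1.00647161  2.79963372  0.03366658] [-6.87419591 -2.76170486 13.97079113]
```

Request:
carry_out(
  increments=[
    [0,0,-1,0.8,0.3,0,1],
    [0,0,-1.5,-0.8,-0.3,0,1],
  ],
)

```text
clock: 16.3
tool_pos: [0.5203, 0.066, 0.1216]
orientation: [180.0, 0.1, 173.4]
force: [-2.0, -2.0, 6.9]
opening: 0.0097
```

```bash
python3 -c "
from plant import ctrl
o=ctrl.get_obs();print(o['moment'],o['force'],o['tool_pos'],o['orientation'])"
```

```text
[-0.79150485  0.68051697  0.14043353] [-1.96634571 -1.97530808  6.91532722] [0.52029326 0.0659712  0.1216249 ] [1.79968465e+02 8.27025845e-02 1.73367326e+02]
```

Request:
carry_out(
  increments=[
    [0,0,0,0,0,-0.6,1],
    [0,0,0,-0.5,0,-1,1],
    [0,0,0,-0.5,0,-1,1],
  ],
)

```text
clock: 16.68
tool_pos: [0.5204, 0.0661, 0.1215]
orientation: [180.0, 0.2, 173.4]
force: [-4.7, -2.2, 17.5]
opening: 0.0101
```

Request:
carry_out(
  increments=[
    [0,0,-1.5,0,0,0,1],
    [0,0,-1.5,0,0,0,1],
  ],
)

```text
clock: 16.92
tool_pos: [0.5204, 0.066, 0.1215]
orientation: [180.0, 0.2, 171.9]
force: [-6.0, -2.0, 17.7]
opening: 0.0096
```

```bash
python3 -c "
from plant import ctrl
o=ctrl.get_obs();print(o['moment'],o['force'],o['tool_pos'],o['orientation'])"
```

```text
[-1.04233034  2.27682316  0.17413511] [-6.03588683 -2.02153361 17.69293659] [0.52041241 0.0660407  0.12151268] [1.79953975e+02 1.55768118e-01 1.71897927e+02]
```

Firm floor about 6.2 mm lower than at the start, unchanged with more turn and lean. Only the detent allows more than 2.5 mm, so it is locked. I'll ease off, open and retreat.

Request:
carry_out(
  increments=[
    [0,0,1,0,0,1.3,1],
    [0,0,1,0,0,1.5,0.8],
    [0,0,1,0,0,1.5,0.5],
    [0,0,1,0,0,1.5,0.5],
    [0,0,1,0,0,1.5,0.5],
    [0,0,1,0,0,5,0.5],
    [0,0,1,0,0,20,0.4],
    [0,0,1,0,0,60,0.4],
    [0,0,1,0,0,110,0.4],
    [0,0,1,-20,0,150,0.4],
    [0,0,1,-40,0,150,0.4],
    [0,0,1,-40,0,150,0.4],
  ],
)

```text
clock: 18.42
tool_pos: [0.4781, 0.0656, 0.2706]
orientation: [179.9, 0.1, 172.9]
force: [0.1, 0.2, -0.8]
opening: 0.0526
```

```bash
python3 - <<'E'
from h import *
o,C,p=look();print(o["tool_pos"],o["orientation"],o["force"])
cv2.imwrite("pics/w3.png",cv2.resize(p["pixels"],(768,576),interpolation=2))
s=ctrl.snapshot("side");cv2.imwrite("pics/s3.png",cv2.resize(s["pixels"][110:270,150:350],None,fx=3,fy=3,interpolation=2))
E
```

```text
[0.47807156 0.06559868 0.27062429] [1.79913100e+02 7.12518947e-02 1.72867801e+02] [ 0.12525466  0.16873342 -0.84175328]
```

View pics/w3.png

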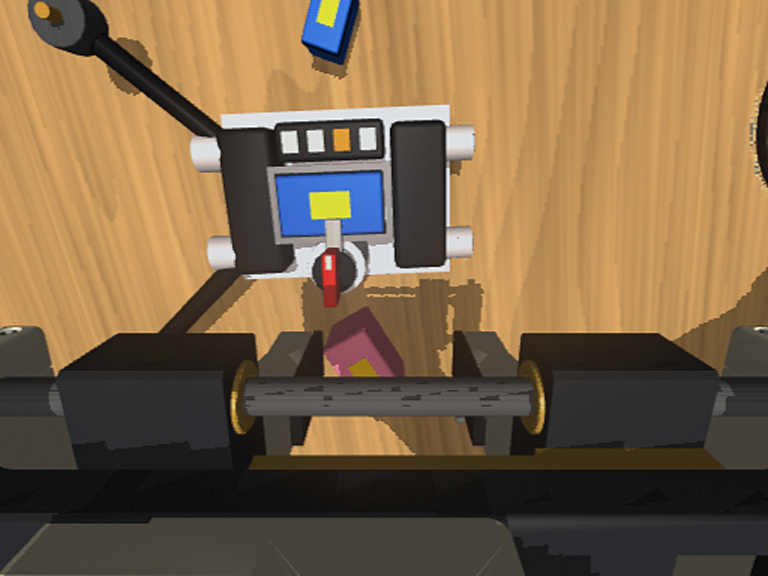

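View pics/s3.png

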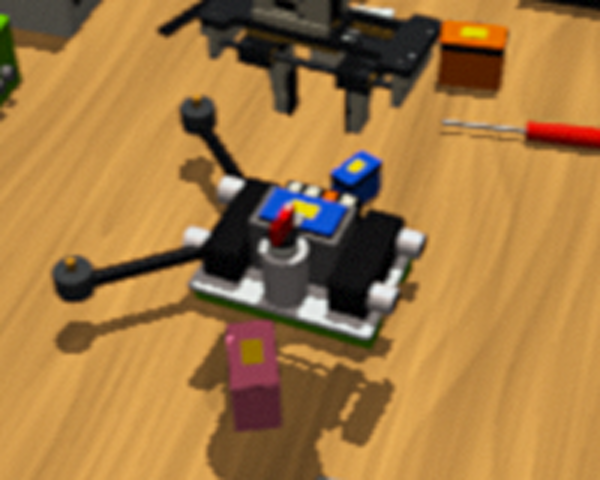

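The wrist view shows the tongue at (333,232) lying over the seated pack with the wing turned. The side view agrees, and the gripper is clear of everything.

```bash
python3 -c "
from plant import ctrl
print(ctrl.close_job())"
```

```text
the job is handed in; nothing more can be done
None
```

The pack is pressed home, the fastener is locked over it, and I handed the job in at about 18.5 s of the 64 s allowed.

- **Pack:** I pressed it down with closed fingers until it stopped at 107 mm. The force then rose to about 14 N with no further movement.
- **Fastener:** I gripped the wing and turned it clockwise, leaning with about 10–13 N. It began to drop at roughly 86° and went about 6.2 mm down to a firm floor. It went no lower with up to 17.7 N of lean and 3° more turn.
- **Final checks:** After letting go, the wrist picture shows the tongue lying over the seated pack. The gripper was clear, with wrist force about 0.

Two things were less than ideal:
- **Sideways force:** my camera estimate of the wing was about 2.5 mm off, so closing on it put up to 8 N sideways on the arm. I corrected this before turning.
- **Locked depth:** I did not measure the fastener's height again after release; the locked depth comes from the tool's position while it was still gripped.

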